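# Swing the colour reader over the yellow ink and lock it

## Task

Push the white swing arm of the colour reader round with a fingertip until its black reading head stands over the middle of the cup of yellow ink beside its stand, let it come to rest there, and then push the red lock lever on top of the column across to its stop at the green dot, leaving the head over the yellow ink. Only push: do not pinch the arm or the lever, and do not shift, tip or lift the cups or the other loose things on the table.

Things in the scene. Friction and masses are not known exactly. Their poses are not given: they have to be found in the camera images.
- stand: fixed colour-reader stand: dark round foot (170 mm across) and column 44 mm thick; on it the arm's hub (64 mm across, z 145 to 191 mm), a fixed black disc (72 mm across, top z 198 mm) and the lock lever's hub (36 mm across, top z 238 mm, the highest part). Origin on the column's axis at the table top, z up. Three cups stand on its -x side, within 9 mm of the 175 mm circle of the head
- swing_arm (a joint): turn of the white arm about the column, rad, stops at -1.25 and 1.25; at 0 it points along the stand's -x, positive is anticlockwise from above. 0.2 N m of friction (2 N at mid bar); stays where left, no detents. A level bar 16 mm thick, z 153 to 183 mm, upright sides, from hub to head. The lock lever does not really brake it: do not push it afterwards
- bar_mid (a point): point in the middle of the bar, 115 mm from the column's axis, z 168 mm: a good place to push on either side. The cups' rims are 40 mm below the bar
- head (a point): centre of the underside of the black reading head at the arm's end, 175 mm from the column's axis, z 133 mm; the head is a block 44 x 42 mm, z 135 to 201 mm
- bar_half_r: the arm's half on the +y side (ahead when the arm turns clockwise seen from above) of its centre plane (its inner face lies on that plane): 8 mm of the 16 mm thick bar and half of the head; origin and axes as those of the whole arm: on the column's axis at 168 mm height, the arm runs along its -x, z up
- bar_half_l: the arm's half on the -y side (ahead when the arm turns anticlockwise seen from above) of its centre plane (its inner face lies on that plane): 8 mm of the 16 mm thick bar and half of the head; origin and axes as those of the whole arm: on the column's axis at 168 mm height, the arm runs along its -x, z up
- lock_lever (a joint): turn of the red lever, rad: 0 at the open stop (white dot; it points 0.6 rad left of the stand's +x), grows clockwise from above to 1.4 at the locked stop (green dot; 0.8 rad right of the stand's +x). Starts within 0.2 of open. 0.12 N m of friction, stays where left. A level bar 18 mm thick, z 204 to 228 mm, from the hub to 101 mm from the axis
- lever_tip (a point): point in the middle of the red lever, near its free end, 95 mm from the column's axis, z 216 mm
- lever_half_l: the half of the red lock lever on the +y side (the side to push on to lock) of its centre plane: 9 mm of its 18 mm thickness; origin on the column's axis at 216 mm height, the lever runs along its +x, z up
- lever_half_r: the half of the red lock lever on the -y side (ahead when it goes to locked) of its centre plane: 9 mm of its 18 mm thickness; origin on the column's axis at 216 mm height, the lever runs along its +x, z up
- cup_yellow: paper cup about 92 mm across the rim, 112 mm tall, full of bright yellow ink, standing loose and upright beside the stand (0.15 kg, easily knocked over); origin on its axis at its underside
- cup_blue: paper cup about 92 mm across the rim, 106 mm tall, full of blue ink, standing loose and upright beside the stand (0.15 kg, easily knocked over); origin on its axis at its underside
- cup_red: paper cup about 92 mm across the rim, 109 mm tall, full of red ink, standing loose and upright beside the stand (0.15 kg, easily knocked over); origin on its axis at its underside
- jar_orange: loose ink jar, orange with black lid, 51 mm across, 46 mm tall, origin centre of underside; leave alone
- jar_black: loose ink jar, black lid and white label, 55 mm across, 55 mm tall, origin centre of underside; leave alone
- squeegee: loose hand squeegee lying on the table, 118 x 200 x 25 mm, origin centre of underside; leave alone
- tape_roll: loose roll of tape lying flat, 104 mm across, 25 mm high, origin centre of underside; leave alone

How it is judged:
By the outcome, as a careful person would: the job done as asked, in the order asked, and still so for the second after the job is handed in, with the robot touching nothing.
It also fails if it takes over 64 s, if anything falls off the work surface, if the arm or the gripper's body presses on something with over 40 N, if the wrist force passes 120 N, or if a joint passes its speed limit or range.

## Robot

A 6-joint arm with a two-finger parallel gripper is mounted at the origin on a cart in front of the work surface, level with it; the furniture and walls round the work are solid. World frame = base frame: x ahead of the robot, y to its left, z up, the work surface at z = 0. Lengths are in m, angles in degrees, forces in N, time in s.
With the tool pointing down it reaches from about 0.325 to 0.775 m from the base axis. Payload 5.5 kg.
Tool frame: the origin (TCP) lies between the finger pads; the fingertips stand env.finger_overhang ahead of it and the grasp point (between the pads) lies 8 mm behind it (env.finger_overhang is the distance from the TCP to the fingertips, in m); z points along the fingers, y is the direction in which the jaws open and shut (so a half turn about z gives the same grasp; the last joint's range is limited). The gripper opens to 85 mm and grips with 20 to 120 N. Pads are 22 mm wide; open, the fingers measure 114 mm over their backs; the gripper's body (76 mm by 85 mm) begins 54 mm behind the grasp point. The pads swing forward as they close: fully open they stand 13 mm farther back than shut.
Start: joints at [-75.671, 5.22, 70.514, -0, 104.267, -3.249], TCP at [0.181, -0.572, 0.242] pointing down, gripper open.
Joint ranges: [-164.24, 164.24], [-49.07, 125.15], [9.68, 141.18], [-86.29, 266.29], [3.28, 154.24], [-151.56, 151.56]. Speed limits (degrees/s): [147.25, 147.25, 172.46, 180, 180, 180].

## Interface

Orientations are given as [roll, pitch, yaw] about the fixed x, y, z axes, in that order (R = Rz(yaw) Ry(pitch) Rx(roll)).
In Python, from workcell import env gives the robot as it stands.
- The arm moves only by the tool arm_command, never from a script. Its argument "plan" is a list of rows, each a list of 7 numbers: the turn, a rotation vector about the tool's x, y, z in rad, then the shift along the tool's x, y, z in mm, then the closure in counts, from 0 (fully open) to 255 (shut). In form: [[rx, ry, rz, dx, dy, dz, grip], ...]. A call has 1 to 20 rows; each row is the pose to reach, as a shift and turn from the pose commanded when the call began, along the tool's axes at that moment; what a row does not reach only later rows make up. A row lasts 1/8 s, in which the tool goes at most 62.5 mm and 10.7 degrees, less where a joint would pass 70% of its speed; a pose out of reach is approached as far as the arm can. A call with a gripper value outside its range is refused whole. The fingers move at their own pace and stop on an object; the grip force is fixed at half the most. Time passes only in rows, so rows that repeat a pose let the fingers close. It gives the time, the measured TCP pose, the force and the opening at its end, in the units of the state.
- env.get_obs(): the state, without advancing time (a new reading comes with each control period).
- env.read_camera(name): name is "side" or "top"; returns the picture (480x640x3 uint8, red, green, blue); there is no depth.
- env.calibration(name): a dict with "camera_matrix" (3x3 intrinsics, pixels), "distortion" ([k1, k2, p1, p2, k3] as OpenCV has them; the pictures are not rectified), "R" (3x3) and "t" (3): a world point X has camera coordinates R X + t. Camera axes: x right, y down, z forward; pixel columns grow to the right and rows downward; lengths in m; the calibration is good to about 2 mm. A picture is of the moment at which its call begins. calibration takes no time and is no camera call.
- env.close_job(): hands the job in, once; it reports no verdict.
Trained networks look in the newest picture that a camera, given by its name, has taken for a name from the list of things; names that differ only in an ending like _2 or _b are one class to them, and where a whole thing is asked for, a point or a joint stands for the part that bears it (a point fixed in the world has none). Each returns a list of dicts, best first, with "score" (0 to 1); they miss things now and then, are a little off and sometimes report something else, mostly with a low value. They report only what shows in the picture. A call takes as long as a camera call.
- env.boxes_of(camera, thing): "at" ([x, y, z] in m, in the coordinates of the camera as it stood for that picture, good to about 4 mm: the middle of the surface that is visible of it).
- env.trace(camera, thing): "mask" (480x640 bool, what is visible of it).
The state is a dict: "time": time; "joints": joint angles; "joint_velocities": joint speeds; "joint_efforts": joint torques, N m; "position": TCP position; "tcp_rot": TCP orientation; "force": force on the tool from outside, world axes, zero at the start; "wrist_torque": the same for the moment, N m; "grip_width": finger opening in m.
Only numpy, scipy, OpenCV 4.12 (cv2) and the standard library are available. Lean on these libraries where they do the work, as an engineer would, in place of code of your own. Each camera call takes 0.05 s, during which the arm holds its last target. There are 200 camera calls.

## Working session

There is one attempt and no reset: what is moved stays moved. The work goes in short steps, Python scripts to look and compute and a tool call to move; the robot and the scene stay as the last step left them, time stands still between calls to the robot, and variables do not carry over. Pictures are saved under pics/ and viewed, about 8 in all and at most 12, crops included, and the job is handed in when it is done.

Besides the shell and the picture viewer there is one more tool, called after "Request:" in YAML: its name, and indented under it one key for each argument. arm_command: Moves the arm, as the interface text tells. Its arguments: {"type":"object","properties":{"plan":{"type":"array","items":{"type":"array","items":{"type":"number"}}}},"required":["plan"]}

```bash
mkdir -p pics; ls
cat > h.py <<'E'
from workcell import env
import numpy as np, cv2
def see(cam,thing):
    c=env.calibration(cam);R=np.array(c["R"]);t=np.array(c["t"])
    return [(round(d["score"],2),np.round(R.T@(np.array(d["at"])-t),4)) for d in env.boxes_of(cam,thing)[:2]]
def ray(cam,uv):
    c=env.calibration(cam);R=np.array(c["R"]);t=np.array(c["t"])
    n=cv2.undistortPoints(np.array([[uv]],float),np.array(c["camera_matrix"]),np.array(c["distortion"])).ravel()
    return -R.T@t, R.T@np.array([n[0],n[1],1.])
def onz(cam,uv,z):
    o,d=ray(cam,uv);return o+d*(z-o[2])/d[2]
def snap(cam,name):
    p=env.read_camera(cam);cv2.imwrite(f"pics/{name}.png",np.ascontiguousarray(p[:,:,::-1]));return p
E
python3 - <<'E'
from h import *
snap("top","t0");snap("side","s0")
for c in("top","side"):
    k=env.calibration(c);print(c,-np.array(k["R"]).T@k["t"])
    for n in["stand","swing_arm","head","lock_lever","cup_yellow","cup_blue","cup_red","jar_orange","jar_black","squeegee","tape_roll"]:print(n,see(c,n))
o=env.get_obs();print(env.finger_overhang,o)
E
```

```text
pics
top [ 0.14551706 -0.00748708  1.863303  ]
stand [(0.38, array([0.4061, 0.3605, 0.0428]))]
swing_arm [(0.67, array([0.4737, 0.0072, 0.1881])), (0.37, array([0.5364, 0.1062, 0.0707]))]
head [(0.81, array([4.764e-01, 3.000e-04, 1.795e-01]))]
lock_lever [(0.91, array([ 0.6381, -0.0316,  0.2242])), (0.7, array([ 0.4743, -0.0023,  0.1818]))]
cup_yellow [(0.61, array([ 0.511 , -0.1882,  0.06  ]))]
cup_blue [(0.79, array([0.5387, 0.1052, 0.0695])), (0.15, array([ 0.4786, -0.0024,  0.1796]))]
cup_red [(0.73, array([ 0.4497, -0.0676,  0.0795]))]
jar_orange [(0.83, array([0.4035, 0.362 , 0.0473]))]
jar_black [(0.53, array([0.5005, 0.4061, 0.0534]))]
squeegee [(0.75, array([ 0.5236, -0.4261,  0.0247])), (0.43, array([0.4756, 0.0033, 0.181 ]))]
tape_roll [(0.88, array([ 0.3484, -0.366 ,  0.0243]))]
side [-0.08457682  1.00630297  1.15464632]
stand [(0.68, array([ 0.5943, -0.0229,  0.1493])), (0.51, array([ 0.3595, -0.3473,  0.024 ]))]
swing_arm [(0.92, array([0.4732, 0.0065, 0.1776])), (0.65, array([0.4025, 0.3644, 0.0472]))]
head [(0.6, array([0.4734, 0.0069, 0.1783])), (0.28, array([0.4297,
[... 515 characters left out ...]
454,  0.0227]))]
0.011 {'time': 1.2, 'joints': array([-7.56704305e+01,  5.21945041e+00,  7.05125656e+01,  5.31528793e-04,
        1.04269234e+02, -3.24784059e+00]), 'joint_velocities': array([-0.02029403, -0.07257317, -0.07146698,  0.00418842, -0.07328608,
       -0.06247729]), 'joint_efforts': array([ 5.26849872e-04, -4.58472097e+01, -4.18092048e+01, -7.92320338e-05,
        9.89318542e-04, -2.86516261e-06]), 'position': array([ 0.18120753, -0.57198945,  0.24229057]), 'tcp_rot': array([-1.79998781e+02, -5.85144683e-04,  1.75775411e+01]), 'force': array([-0.80982417,  0.19835833, -0.19506346]), 'wrist_torque': array([-0.02203302,  0.05069034,  0.03854184]), 'grip_width': 0.08563199260157574}
```

Run:
```python
import cv2
a=cv2.imread("pics/t0.png");print(a.shape)
# crop around
from h import *
def px(cam,X):
    c=env.calibration(cam);return cv2.projectPoints(np.array([X],float),cv2.Rodrigues(np.array(c["R"]))[0],np.array(c["t"]),np.array(c["camera_matrix"]),np.array(c["distortion"]))[0].ravel()
for c in("top","side"):
    i=cv2.imread(f"pics/{c[0]}0.png")
    u,v=px(c,[.52,-.05,.1]).astype(int);print(c,u,v)
    u0,v0=max(0,u-100),max(0,v-75);print(u0,v0)
    cv2.imwrite(f"pics/{c[0]}0c.png",cv2.resize(i[v0:v0+150,u0:u0+200],(800,600),interpolation=cv2.INTER_CUBIC))
```

```text
(480, 640, 3)
top 336 243
236 168
side 312 243
212 168
```

View pics/t0c.png

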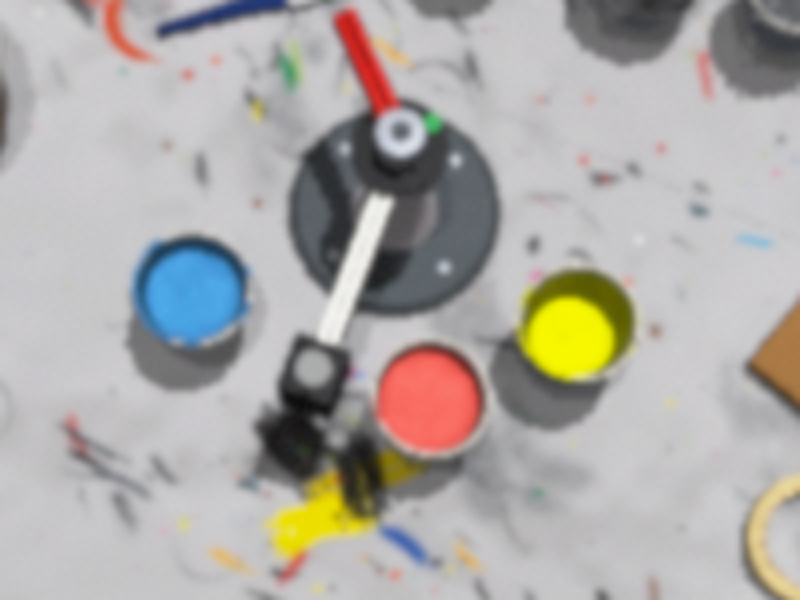

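View pics/s0.png

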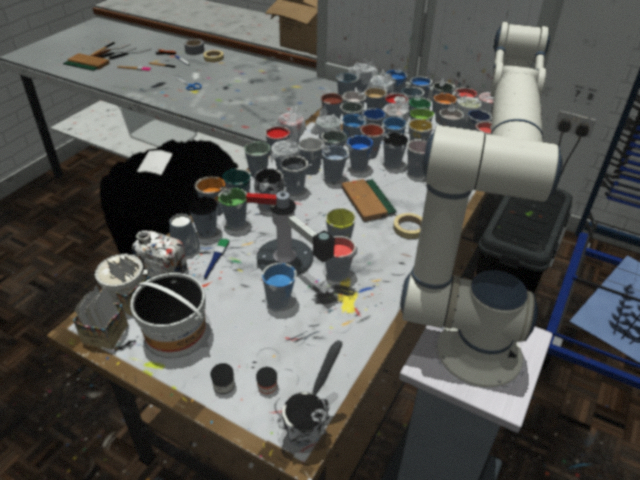

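The top crop shows the lever hub at (400,130), the head at (315,375), the yellow cup rim at about (577,325) and the lever pointing to (345,15). The side view agrees and shows nothing tall nearby. The head has to swing anticlockwise past red to yellow, so I'll fit the geometry to the masks.

```bash
cat > fit.py <<'E'
from h import *
from scipy.optimize import minimize
def proj(cam,P):
    c=env.calibration(cam);return cv2.projectPoints(np.asarray(P,float),cv2.Rodrigues(np.array(c["R"]))[0],np.array(c["t"]),np.array(c["camera_matrix"]),np.array(c["distortion"]))[0].reshape(-1,2)
S=4
def sil(cam,parts):
    m=np.zeros((480*S,640*S),np.uint8)
    for P in parts:
        q=(proj(cam,P)+.5)*S-.5
        cv2.fillConvexPoly(m,cv2.convexHull(np.round(q).astype(np.int32)),1)
    return cv2.resize(m.astype(np.float32),(640,480),interpolation=cv2.INTER_AREA)
th=np.linspace(0,2*np.pi,60)
def ring(x,y,z,r): return np.c_[x+r*np.cos(th),y+r*np.sin(th),z+0*th]
def box(ax,a,r0,r1,w,z0,z1):
    d=np.array([np.cos(a),np.sin(a)]);n=np.array([-d[1],d[0]])
    return np.array([[*(np.array(ax)+r*d+s*w/2*n),z] for r in(r0,r1) for s in(-1,1) for z in(z0,z1)])
def cup(x,y,h,rb): return [np.r_[ring(x,y,h,.046),ring(x,y,0,rb)]]
def arm(ax,a): return [box(ax,a,.036,.155,.016,.153,.183),box(ax,a,.153,.197,.042,.135,.201)]
def lever(ax,a): return [box(ax,a,.018,.101,.018,.204,.228),np.r_[ring(*ax,.2,.018),ring(*ax,.238,.018)]]
def mask(cam,n,near=None):
    L=env.trace(cam,n)
    for d in L[:3]:
        ys,xs=np.nonzero(d["mask"])
        if near is None or np.hypot(*(np.array([xs.mean(),ys.mean()])-proj(cam,[near])[0]))<40: return d["mask"].astype(np.float32),d["score"]
    return None,0
def fit(f,x0,step,ms):
    def cost(x): return sum(1-(np.minimum(s:=sil(c,f(x)),m).sum()/np.maximum(s,m).sum()) for c,m in ms)
    x0=np.array(x0,float);sim=np.vstack([x0]+[x0+np.eye(len(x0))[i]*step[i] for i in range(len(x0))])
    r=minimize(cost,x0,method="Nelder-Mead",options=dict(initial_simplex=sim,xatol=1e-4,fatol=1e-4,maxiter=120));return np.round(r.x,4),round(r.fun,3)
E
python3 - <<'E'
from fit import *
ax=None
for c in("top","side"):
    env.read_camera(c);print(c)
    for n,p,h in(("cup_yellow",[.51,-.19,.06],.112),("cup_red",[.44,-.06,.06],.109),("cup_blue",[.535,.11,.06],.106)):
        m,s=mask(c,n,p)
        if m is not None: print(n,round(s,2),m.sum(),fit(lambda x:cup(x[0],x[1],h,x[2]),[p[0],p[1],.033],[.01,.01,.005],[(c,m)]))
    ma,s=mask(c,"swing_arm",[.48,0,.17]);
    if ma is not None: print("arm",s,ma.sum(),fit(lambda x:arm(x[:2],x[2]),[.6,-.03,np.pi-.3],[.01,.01,.1],[(c,ma)]))
    ml,s=mask(c,"lock_lever",[.64,-.03,.22])
    if ml is not None: print("lever",s,ml.sum(),fit(lambda x:lever(x[:2],x[2]),[.6,-.03,.4],[.01,.01,.1],[(c,ml)]))
    ms,s=mask(c,"stand",[.6,-.03,.1])
    if ms is not None: print("stand",s,ms.sum())
print("hub px",onz("top",[336,200.5],.238))
print("foot", onz("top",[236+393/4,168+210/4],.01))
E
```

```text
top
cup_yellow 0.85 790.0 (array([ 0.503 , -0.1788,  0.032 ]), np.float64(0.052))
cup_red 0.92 709.0 (array([ 0.4478, -0.0676,  0.0296]), np.float64(0.064))
cup_blue 0.97 720.0 (array([0.5315, 0.1102, 0.0245]), np.float64(0.044))
lever 0.92 301.0 (array([ 0.6129, -0.0433,  0.3822]), np.float64(0.203))
stand 0.62 2813.0
side
cup_yellow 0.69 754.0 (array([ 5.001e-01, -1.830e-01,  2.000e-04]), np.float64(0.194))
cup_red 0.61 886.0 (array([ 0.4441, -0.0651,  0.026 ]), np.float64(0.235))
cup_blue 0.72 1227.0 (array([0.5333, 0.1111, 0.0269]), np.float64(0.059))
arm 0.55 1141.0 (array([ 0.6176, -0.0501,  2.7808]), np.float64(0.246))
lever 0.9 499.0 (array([ 0.6154, -0.0498,  0.4234]), np.float64(0.123))
stand 0.79 3452.0
hub px [ 0.61369451 -0.0452688   0.238     ]
foot [ 0.61339197 -0.04439917  0.01      ]
```

```bash
cat > g.py <<'E'
from h import *
from scipy.spatial.transform import Rotation as Ro
AX=np.array([.6135,-.045])
def rows(targets):
    "targets: (x,y,z,yaw); prints tool-frame rows from the present pose"
    o=env.get_obs();R0=Ro.from_euler('xyz',o["tcp_rot"],degrees=True);p=o["position"]
    for x,y,z,w in targets:
        d=R0.inv().apply(np.array([x,y,z])-p)*1000
        rv=(R0.inv()*Ro.from_euler('xyz',[180,0,w],degrees=True)).as_rotvec()
        print("[%.3f,%.3f,%.3f,%.0f,%.0f,%.0f,255]"%(*np.round(rv+0,3),*d),end=",")
    print(o["time"],np.round(p,4),np.round(o["tcp_rot"],1),np.round(o["force"],1))
def push(phi,off=.019,r=.115,z=.169):
    "phi deg of arm plane from -x, ccw; tool on the clockwise side"
    a=np.radians(phi);d=np.array([-np.cos(a),-np.sin(a)]);n=np.array([np.sin(a),-np.cos(a)])
    q=AX+r*d-off*n;return (*q,z,phi+90)
E
python3 - <<'E'
from g import *
for uv,z in(((315,368),.201),((330,340),.183),((380,198),.183)):
    q=onz("top",[236+uv[0]/4,168+uv[1]/4],z)[:2]-AX;print(q,np.hypot(*q),np.degrees(np.arctan2(-q[1],-q[0])))
s=push(-20,.05);print(s)
rows([(.25,-.45,.33,30),(s[0],s[1],.33,s[3]),s])
E
```

```text
[-0.16270878  0.06033759] 0.17353608801105225 -20.34638290509645
[-0.13914311  0.04983593] 0.14779859471551385 -19.70564939654461
[-0.0348077   0.01336067] 0.03728381966851422 -20.99892018682129
(np.float64(0.5225363557759041), np.float64(0.04131694752174733), 0.169, 70)
[0.000,-0.000,-0.217,102,-96,-88,255],[0.000,-0.000,-0.915,511,-482,-88,255],[0.000,-0.000,-0.915,511,-482,73,255],1.9 [ 0.1812 -0.572   0.2423] [180.   -0.   17.6] [ 0.2  1.3 -0.3]
```

Request:
arm_command:
  plan:
    - [0,0,0,0,0,-90,255]
    - [0,0,-0.2,100,-95,-90,255]
    - [0,0,-0.2,100,-95,-90,255]
    - [0,0,-0.3,140,-135,-90,255]
    - [0,0,-0.4,180,-170,-90,255]
    - [0,0,-0.5,220,-207,-90,255]
    - [0,0,-0.6,260,-245,-90,255]
    - [0,0,-0.7,300,-283,-90,255]
    - [0,0,-0.8,340,-320,-90,255]
    - [0,0,-0.915,380,-358,-90,255]
    - [0,0,-0.915,420,-396,-90,255]
    - [0,0,-0.915,460,-434,-90,255]
    - [0,0,-0.915,511,-482,-90,255]
    - [0,0,-0.915,511,-482,-90,255]
    - [0,0,-0.915,511,-482,-90,255]

```text
time: 3.78
position: [0.5228, 0.0421, 0.3321]
tcp_rot: [-180.0, 0.0, 70.1]
force: [0.2, -0.6, 0.4]
grip_width: 0.0
```

Run:
```python
from g import *
s=push(-20,.05);rows([s]);snap("side","s1");print(env.get_obs()["grip_width"])
i=cv2.imread("pics/s1.png");cv2.imwrite("pics/s1c.png",cv2.resize(i[100:340,200:520],(800,600),interpolation=cv2.INTER_CUBIC))
```

```text
[-0.001,0.001,0.001,-1,0,163,255],3.775 [0.5228 0.0421 0.3321] [-180.     0.    70.1] [ 0.2 -0.6  0.4]
5.861519795013242e-05
```

View pics/s1c.png

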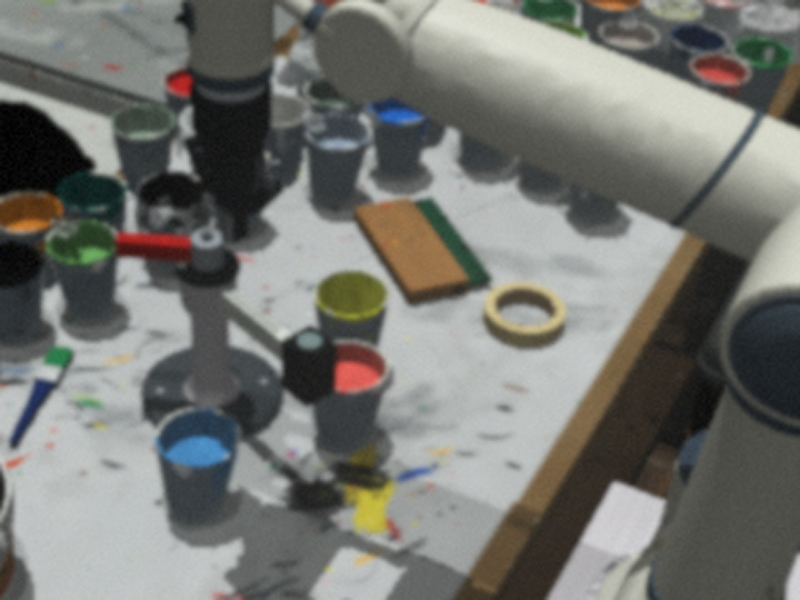

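The gripper is shut, clear and above the arm's +y side, so I'll go down.

Request:
arm_command:
  plan:
    - [0,0,0,-1,0,60,255]
    - [0,0,0,-1,0,110,255]
    - [0,0,0,-1,0,145,255]
    - [0,0,0,-1,0,163,255]
    - [0,0,0,-1,0,163,255]

```text
time: 4.45
position: [0.5219, 0.0399, 0.1689]
tcp_rot: [-179.9, 0.0, 69.9]
force: [0.5, 0.3, 0.6]
grip_width: 0.0003
```

Run:
```python
from g import *
rows([push(-20,.03),push(-20,.022)]+[push(p) for p in range(-20,45,4)])
```

```text
[-0.001,0.001,-0.001,-18,0,-0,255],[-0.001,0.001,-0.001,-26,0,-0,255],[-0.001,0.001,-0.001,-29,0,-0,255],[-0.001,0.001,-0.071,-38,-1,-0,255],[-0.001,0.000,-0.141,-46,-1,-0,255],[-0.001,0.000,-0.211,-54,-1,-0,255],[-0.001,0.000,-0.281,-62,-1,-0,255],[-0.001,0.000,-0.351,-70,1,-0,255],[-0.001,0.000,-0.420,-78,2,-0,255],[-0.001,0.000,-0.490,-86,5,-0,255],[-0.001,0.000,-0.560,-93,8,-0,255],[-0.001,0.000,-0.630,-101,11,-0,255],[-0.001,0.000,-0.700,-108,15,-0,255],[-0.001,0.000,-0.769,-115,19,-0,255],[-0.001,0.000,-0.839,-121,24,-0,255],[-0.001,0.000,-0.909,-127,29,-0,255],[-0.001,0.000,-0.979,-133,35,-0,255],[-0.001,0.000,-1.049,-139,41,-0,255],[-0.001,-0.000,-1.118,-143,48,-0,255],4.45 [0.5219 0.0399 0.1689] [-179.9    0.    69.9] [0.5 0.3 0.6]
```

Request:
arm_command:
  plan:
    - [0,0,0,-18,0,0,255]
    - [0,0,0,-26,0,0,255]
    - [0,0,0,-29,0,0,255]
    - [0,0,-0.07,-38,-1,0,255]
    - [0,0,-0.14,-46,-1,0,255]
    - [0,0,-0.21,-54,-1,0,255]
    - [0,0,-0.28,-62,-1,0,255]
    - [0,0,-0.35,-70,1,0,255]
    - [0,0,-0.42,-78,2,0,255]
    - [0,0,-0.49,-86,5,0,255]
    - [0,0,-0.56,-93,8,0,255]
    - [0,0,-0.63,-101,11,0,255]
    - [0,0,-0.7,-108,15,0,255]
    - [0,0,-0.77,-115,19,0,255]
    - [0,0,-0.84,-121,24,0,255]
    - [0,0,-0.91,-127,29,0,255]
    - [0,0,-0.98,-133,35,0,255]
    - [0,0,-1.05,-139,41,0,255]
    - [0,0,-1.05,-139,41,0,255]

```text
time: 6.82
position: [0.5136, -0.1041, 0.1695]
tcp_rot: [180.0, 0.0, 130.1]
force: [-0.1, 0.6, -0.1]
grip_width: 0.0
```

Run:
```python
from g import *
rows([push(p) for p in (40,42,44,46,48,50,50.5,51)])
for c in("top","side"):snap(c,c+"2")
i=cv2.imread("pics/top2.png")[168:318,236:436];j=cv2.imread("pics/side2.png")[160:310,230:430]
cv2.imwrite("pics/c2.png",np.vstack([cv2.resize(x,(400,300),interpolation=cv2.INTER_CUBIC) for x in(i,j)]))
for c in("top","side"):print(c,see(c,"head"),see(c,"swing_arm"))
```

```text
[0.000,0.000,0.002,0,-0,1,255],[0.000,0.000,-0.033,-4,-1,1,255],[0.000,0.000,-0.068,-8,-2,1,255],[0.000,0.000,-0.103,-12,-2,1,255],[0.000,0.000,-0.138,-16,-2,1,255],[0.000,0.000,-0.173,-20,-2,1,255],[0.000,0.000,-0.182,-21,-2,1,255],[0.000,0.000,-0.190,-22,-2,1,255],6.825 [ 0.5136 -0.1041  0.1695] [180.    0.  130.1] [-0.1  0.6 -0.1]
top [(0.66, array([ 0.4794, -0.1702,  0.1848])), (0.16, array([ 0.6758, -0.0267,  0.2285]))] [(0.6, array([ 0.4787, -0.1625,  0.1893]))]
side [(0.83, array([ 0.5409, -0.0995,  0.1758])), (0.32, array([ 0.4405, -0.0536,  0.0813]))] [(0.56, array([ 0.5402, -0.0981,  0.1747]))]
```

View pics/c2.png

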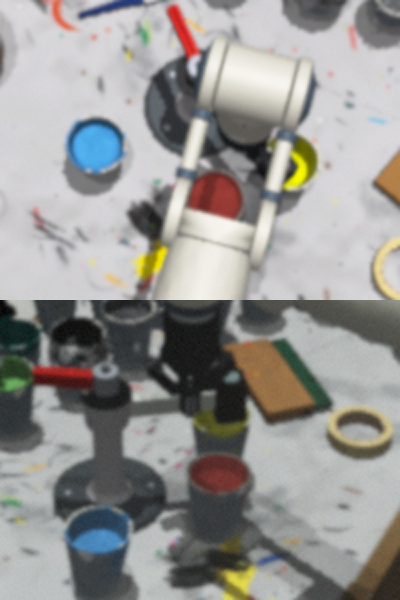

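The arm moved cleanly, with the finger on its far side. In the side crop the head is at about (232,390), close to over the yellow cup. I'll measure its angle with the side camera.

Run:
```python
from fit import *
from g import AX
env.read_camera("side")
m,s=mask("side","swing_arm");ys,xs=np.nonzero(m);print(s,m.sum(),xs.min(),xs.max(),ys.min(),ys.max())
p=AX+.175*np.array([-np.cos(np.radians(42)),-np.sin(np.radians(42))])
for n in("head","swing_arm"):
    m,s=mask("side",n,[*p,.17]);print(n,s,None if m is None else (m.sum(),np.argwhere(m).mean(0)))
for f in(38,40,42,44,46,48,50):
    p=AX+.175*np.array([-np.cos(np.radians(f)),-np.sin(np.radians(f))]);print(f,proj("side",[[*p,.201],[*p,.135]]).round(1).tolist())
i=cv2.imread("pics/side2.png").copy()
for f,col in((40,(0,255,0)),(45,(0,0,255))):
    for P in arm(AX,np.pi+np.radians(f)):
        cv2.polylines(i,[np.round((cv2.convexHull(proj("side",P).astype(np.float32)))*16).astype(np.int32)],True,col,1,cv2.LINE_AA,4)
cv2.imwrite("pics/o2.png",cv2.resize(i[170:270,270:403],(800,600),interpolation=cv2.INTER_CUBIC))
```

```text
0.63 1013.0 272 354 194 226
head 0.89 (np.float32(1004.0), array([212.32868526, 318.0498008 ]))
swing_arm 0.63 (np.float32(1013.0), array([212.64856861, 317.30306022]))
38 [[345.3, 200.5], [344.3, 219.0]]
40 [[344.9, 199.2], [343.9, 217.7]]
42 [[344.4, 198.0], [343.4, 216.4]]
44 [[343.8, 196.7], [342.8, 215.2]]
46 [[343.2, 195.5], [342.2, 213.9]]
48 [[342.4, 194.2], [341.5, 212.7]]
50 [[341.7, 193.0], [340.8, 211.4]]
```

View pics/o2.png

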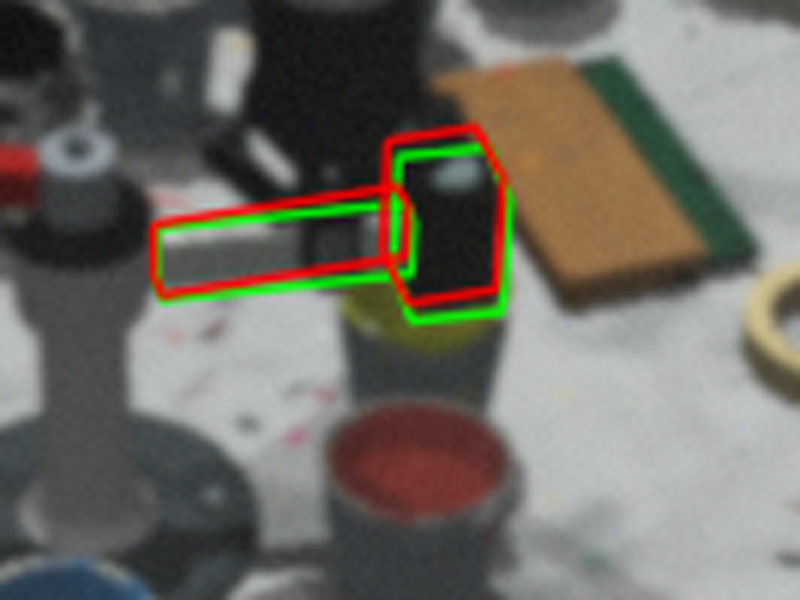

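The bar matches the 40° outline, with the head box a touch beyond it, so the arm follows the finger well. Next I'll creep to about 49°, back off and rise.

Request:
arm_command:
  plan:
    - [0,0,-0.03,-4,-1,0,255]
    - [0,0,-0.05,-6,-1,0,255]
    - [0,0,-0.07,-8,-2,0,255]
    - [0,0,-0.085,-10,-2,0,255]
    - [0,0,-0.103,-12,-2,0,255]
    - [0,0,-0.12,-14,-2,0,255]
    - [0,0,-0.138,-16,-2,0,255]
    - [0,0,-0.147,-17,-2,0,255]
    - [0,0,-0.155,-18,-2,0,255]
    - [0,0,-0.155,-18,-2,0,255]
    - [0,0,-0.155,-18,-2,0,255]
    - [0,0,-0.155,-8,-4,0,255]
    - [0,0,-0.155,12,-7,0,255]
    - [0,0,-0.155,12,-7,0,255]
    - [0,0,-0.155,12,-7,-60,255]
    - [0,0,-0.155,12,-7,-120,255]
    - [0,0,-0.155,12,-7,-160,255]
    - [0,0,-0.155,12,-7,-160,255]

```text
time: 9.57
position: [0.5014, -0.0995, 0.3339]
tcp_rot: [179.8, 0.4, 139.0]
force: [0.2, -0.9, 0.8]
grip_width: -0.0
```

Run:
```python
from g import *
rows([(.5,.05,.34,115),(.6,.2,.34,90)])
```

```text
[0.005,0.007,0.420,99,112,-6,255],[0.007,0.006,0.856,122,291,-6,255],9.575 [ 0.5014 -0.0995  0.3339] [179.8   0.4 139. ] [ 0.2 -0.9  0.8]
```

Request:
arm_command:
  plan:
    - [0,0,0.15,50,56,-6,255]
    - [0,0,0.3,99,112,-6,255]
    - [0,0,0.42,110,170,-6,255]
    - [0,0,0.42,115,230,-6,255]
    - [0,0,0.42,122,291,-6,255]
    - [0,0,0.42,122,291,-6,255]
    - [0,0,0.42,122,291,-6,255]

```text
time: 10.45
position: [0.5994, 0.2017, 0.3322]
tcp_rot: [-179.8, -0.0, 115.1]
force: [0.4, -0.4, -0.0]
grip_width: -0.0003
```

```bash
cat > m.py <<'E'
from fit import *
from g import AX
import sys
T=sys.argv[1]
for c in("top","side"):snap(c,c+T)
for c in("top","side"):
    for n,P,f in(("swing_arm",[.5,-.17,.18],lambda x:arm(x[:2],np.pi+x[2])),("cup_yellow",[.503,-.179,.06],None),("lock_lever",[.68,-.03,.21],None)):
        m,s=mask(c,n,P)
        print(c,n,round(s,2),None if m is None else (m.sum(),np.argwhere(m).mean(0).round(1)))
        if m is None: continue
        if n=="swing_arm":
            print("  fixed axis",fit(lambda x:arm(AX,np.pi+x[0]),[.86],[.05],[(c,m)]))
ph=np.radians(float(sys.argv[2]))
out=[]
for c in("top","side"):
    i=cv2.imread(f"pics/{c}{T}.png")
    i=cv2.resize(i,None,fx=4,fy=4,interpolation=cv2.INTER_CUBIC)
    for P,col in[(P,(0,255,0)) for P in arm(AX,np.pi+ph)]+[(ring(.503,-.1788,.112,.046),(255,0,255)),(ring(*AX,.238,.018),(255,0,0))]:
        q=(proj(c,P)+.5)*4-.5
        cv2.polylines(i,[np.round(cv2.convexHull(q.astype(np.float32))*16).astype(np.int32)],True,col,1,cv2.LINE_AA,4)
    u,v=(proj(c,[[.55,-.12,.15]])[0]*4).astype(int);out.append(i[v-200:v+200,u-200:u+200])
cv2.imwrite(f"pics/m{T}.png",np.hstack(out))
E
python3 m.py 3 50
```

```text
top swing_arm 0 None
top cup_yellow 0.58 (np.float32(415.0), array([252.4, 380. ]))
top lock_lever 0.6 (np.float32(403.0), array([192.3, 331. ]))
side swing_arm 0.73 (np.float32(1163.0), array([208.4, 317.7]))
  fixed axis (array([0.8791]), np.float64(0.294))
side cup_yellow 0.93 (np.float32(630.0), array([224.1, 340.2]))
side lock_lever 0.89 (np.float32(451.0), array([199. , 271.2]))
```

View pics/m3.png

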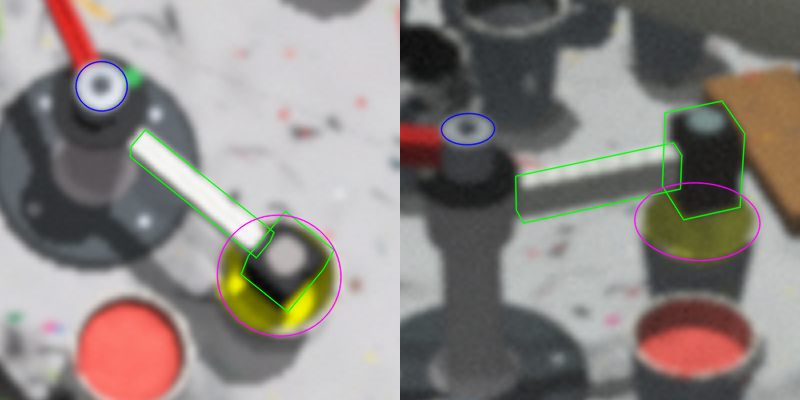

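Both overlays at 50° are close. I'll take a tighter reading from the white bar's top face and the head's grey disc in the top picture.

Run:
```python
from fit import *
from g import AX
i=cv2.imread("pics/top3.png");u,v=(proj("top",[[.55,-.12,.15]])[0]*4).astype(int);u0,v0=(u-200)/4,(v-200)/4
I=cv2.resize(i,None,fx=4,fy=4,interpolation=cv2.INTER_CUBIC)[v-200:v+200,u-200:u+200].astype(int)
g=I.min(2);sat=I.max(2)-g
print(g[150:270:20, ::1].shape)
def W(x,y): return onz("top",[(x+u0*4+.5)/4-.5,(y+v0*4+.5)/4-.5],0)
# bar: scan perpendicular profiles along the predicted direction
for r in(.05,.065,.08,.095,.11,.125):
    d=np.array([-np.cos(np.radians(50)),-np.sin(np.radians(50))]);n=np.array([-d[1],d[0]])
    ss=np.linspace(-.014,.014,57);P=[[*(AX+r*d+s*n),.183] for s in ss]
    q=proj("top",P);val=cv2.remap(i.min(2).astype(np.float32),q[:,0].astype(np.float32).reshape(1,-1),q[:,1].astype(np.float32).reshape(1,-1),cv2.INTER_LINEAR).ravel()
    w=np.clip(val-(val.max()+val.min())/2,0,None);hi=ss[w>0];print(r,int(val.min()),int(val.max()),"edges",hi.min()*1e3,hi.max()*1e3,"dphi deg",np.degrees((hi.min()+hi.max())/2/r))
# grey disc on the head
sub=i.min(2)[235:265,365:395]
p=AX+.175*np.array([-np.cos(np.radians(50)),-np.sin(np.radians(50))]);c=proj("top",[[*p,.201]])[0].round().astype(int);print(c)
k=i[c[1]-6:c[1]+7,c[0]-6:c[0]+7];w=np.where((k.min(2)>75),k.min(2)-75.,0);print(k.min(2))
ys,xs=np.mgrid[c[1]-6:c[1]+7,c[0]-6:c[0]+7]
uv=[(xs*w).sum()/w.sum(),(ys*w).sum()/w.sum()];q=onz("top",uv,.201)[:2]-AX;print(uv,q,np.hypot(*q),np.degrees(np.arctan2(-q[1],-q[0])))
```

```text
(6, 400)
0.05 103 240 edges -9.5 7.999999999999998 dphi deg -0.8594366926962356
0.065 100 243 edges -10.5 7.500000000000002 dphi deg -1.3222102964557456
0.08 111 240 edges -10.5 7.000000000000001 dphi deg -1.2533451768486756
0.095 116 241 edges -10.5 14.0 dphi deg 1.0554485699778322
0.11 148 242 edges -11.0 14.0 dphi deg 0.7813060842693047
0.125 148 240 edges -11.0 14.0 dphi deg 0.687549354156988
[383 242]
[[103  69  67  70  67  73  75  82  98 123 152 179 198]
 [113  66  65  70  76  79  77  68  60  67  92 129 164]
 [112  71  79  98 114 118 112  93  71  55  51  73 113]
 [ 90  79 109 136 154 161 152 130 105  75  54  45  61]
 [ 80 106 142 165 174 178 174 161 138 107  75  55  46]
 [ 94 136 164 178 180 182 180 176 163 135  94  67  54]
 [111 155 175 178 181 181 182 182 174 153 109  74  62]
 [117 157 177 180 182 181 181 180 177 157 113  75  67]
 [108 148 172 179 180 181 182 179 173 151 110  74  65]
 [ 91 127 160 174 179 180 179 176 161 133  95  70  58]
 [ 72 104 139 162 172 174 171 158 133 100  75  60  47]
 [ 60  80 108 134 149 152 144 124  97  68  50  44  32]
 [ 41  61  76  95 106 110 106  89  72  53  36  25  16]]
[np.float64(382.3441321883945), np.float64(242.3455633619568)] [-0.11281031 -0.13130329] 0.17310898262587898 49.33220111457433
```

The arm is at about 49.3° and the cup's direction is 50.4°, so the head is about 3 mm short. There's plenty of time for a gentle 1° nudge.

Run:
```python
from g import *
a=push(49,.05);rows([(.5,.05,.334,139),(*a[:2],.334,a[3]),a,push(49,.022),push(49.5),push(50.2),push(50.2,.05)])
```

```text
[0.001,0.000,-0.420,-94,-153,2,255],[0.001,0.000,-0.420,-230,-215,2,255],[0.001,0.000,-0.420,-230,-215,167,255],[0.001,0.000,-0.420,-255,-204,167,255],[0.001,0.000,-0.429,-259,-202,167,255],[0.001,0.000,-0.441,-260,-202,167,255],[0.001,0.000,-0.441,-232,-215,167,255],10.85 [0.5987 0.1999 0.3361] [179.9   0.  114.9] [-0.  -0.2  0.2]
```

Request:
arm_command:
  plan:
    - [0,0,-0.15,-47,-76,0,255]
    - [0,0,-0.3,-94,-153,0,255]
    - [0,0,-0.42,-140,-175,0,255]
    - [0,0,-0.42,-185,-195,0,255]
    - [0,0,-0.42,-230,-215,0,255]
    - [0,0,-0.42,-230,-215,0,255]
    - [0,0,-0.42,-230,-215,60,255]
    - [0,0,-0.42,-230,-215,110,255]
    - [0,0,-0.42,-230,-215,150,255]
    - [0,0,-0.42,-230,-215,166,255]
    - [0,0,-0.42,-230,-215,166,255]
    - [0,0,-0.42,-230,-215,166,255]

```text
time: 12.35
position: [0.5021, -0.0987, 0.1717]
tcp_rot: [179.9, 0.2, 139.1]
force: [-0.2, -0.5, 0.3]
grip_width: 0.0
```

Run:
```python
from g import *
L=[]
for _ in range(10):
    env.read_camera("side");o=env.get_obs();L.append(o["position"])
L=np.array(L);print(L.mean(0).round(4),L.std(0).round(4))
a=np.radians(49);d=np.array([-np.cos(a),-np.sin(a)]);n=np.array([np.sin(a),-np.cos(a)])
q=L.mean(0)[:2]-AX;print("r,off",q@d,q@-n,env.get_obs()["tcp_rot"])
```

```text
[ 0.5016 -0.0987  0.1704] [0.0003 0.     0.0009]
r,off 0.11394129080449555 0.04916228904531716 [-1.79999721e+02 -4.65863485e-04  1.39040574e+02]
```

Request:
arm_command:
  plan:
    - [0,0,0,-12,0,0,255]
    - [0,0,0,-22,0,0,255]
    - [0,0,-0.01,-27,0,0,255]
    - [0,0,-0.02,-29,0,0,255]
    - [0,0,-0.02,-30,0,0,255]
    - [0,0,-0.02,-31,0,0,255]
    - [0,0,-0.02,-32,0,0,255]
    - [0,0,-0.02,-33,0,0,255]
    - [0,0,-0.02,-33,0,0,255]
    - [0,0,-0.02,-33,0,0,255]
    - [0,0,-0.02,-20,0,0,255]
    - [0,0,-0.02,-2,0,0,255]
    - [0,0,-0.02,-2,0,0,255]
    - [0,0,-0.02,-2,0,-60,255]
    - [0,0,-0.02,-2,0,-120,255]
    - [0,0,-0.02,-2,0,-164,255]
    - [0,0,-0.02,-2,0,-164,255]

```text
time: 14.98
position: [0.5037, -0.1002, 0.3384]
tcp_rot: [179.8, 0.5, 140.2]
force: [-0.9, -0.0, 0.3]
grip_width: 0.0001
```

Run:
```python
from g import *
rows([(.5,.05,.334,115),(.6,.16,.334,115),(.68,.1,.334,112)])
```

```text
[0.006,0.007,0.440,99,113,4,255],[0.006,0.007,0.440,93,262,5,255],[0.006,0.007,0.492,-7,267,6,255],14.975 [ 0.5037 -0.1002  0.3384] [179.8   0.5 140.2] [-0.9 -0.   0.3]
```

Request:
arm_command:
  plan:
    - [0,0,0.15,50,56,0,255]
    - [0,0,0.3,99,112,0,255]
    - [0,0,0.44,97,170,0,255]
    - [0,0,0.44,95,220,0,255]
    - [0,0,0.44,93,262,0,255]
    - [0,0,0.44,93,262,0,255]

```text
time: 15.72
position: [0.6003, 0.1633, 0.3282]
tcp_rot: [-179.6, -0.1, 115.2]
force: [0.5, -1.0, -0.1]
grip_width: 0.0
```

```bash
cat > a.py <<'E'
from fit import *
from g import AX
import sys
i=snap("top","top"+sys.argv[1])
p=AX+.175*np.array([-np.cos(np.radians(50)),-np.sin(np.radians(50))]);c=proj("top",[[*p,.201]])[0].round().astype(int)
k=i[c[1]-6:c[1]+7,c[0]-6:c[0]+7].min(2);b=((k>120)&(i[c[1]-6:c[1]+7,c[0]-6:c[0]+7].ptp(2) <60) if hasattr(k,'ptp') else (k>120)&(np.ptp(i[c[1]-6:c[1]+7,c[0]-6:c[0]+7],axis=2)<60)).astype(np.uint8)
n,l,s,ce=cv2.connectedComponentsWithStats(b);j=1+np.argmax(s[1:,4]);uv=ce[j]+c-6
q=onz("top",uv,.201)[:2]-AX;print(s[j],uv,np.hypot(*q),"head phi",np.degrees(np.arctan2(-q[1],-q[0])))
m,s=mask("top","cup_yellow",[.503,-.179,.06])
if m is not None:print("cup",s,m.sum(),fit(lambda x:cup(x[0],x[1],.112,.032),[.503,-.179],[.01,.01],[("top",m)]))
# lever: red pixels
I=i.astype(int);r=((I[:,:,0]>120)&(I[:,:,1]<70)&(I[:,:,2]<70)).astype(np.uint8)
u,v=proj("top",[[*AX,.228]])[0].astype(int);w=np.zeros_like(r);w[v-45:v+40,u-45:u+45]=1;r&=w
n,l,s,ce=cv2.connectedComponentsWithStats(r);j=1+np.argmax(s[1:,4]);ml=(l==j)
q=onz("top",ce[j],.222)[:2]-AX;print("lever",s[j],np.hypot(*q),"dir deg",np.degrees(np.arctan2(q[1],q[0])))
E
python3 a.py 4
```

```text
[ 2  2  9  9 69] [383. 242.] 0.17390070176297925 head phi 49.983910751113626
cup 0.71 464.0 (array([ 0.4992, -0.1783]), np.float64(0.46))
lever [320 172  14  25 115] 0.061374764438684185 dir deg 24.734906068975356
```

Measured angles:
- **Head:** about 50.0° against 50.4° for the cup, so it is within 2 mm.
- **Lever:** pointing at 24.7°, so I'll push it clockwise by about 70–80° to the stop.

```bash
cat >> g.py <<'E'
def lev(psi,off=.020,r=.085,z=.220):
    a=np.radians(psi);d=np.array([np.cos(a),np.sin(a)]);n=np.array([-d[1],d[0]]);return (*(AX+r*d+off*n),z,psi+90)
E
python3 - <<'E'
from g import *
s=lev(25,.05);print(s);rows([(*s[:2],.334,s[3]),s])
E
```

```text
(np.float64(0.6694052488110803), np.float64(0.036237941599791955), 0.22, 115)
[-0.003,-0.000,0.000,-143,11,-3,255],[-0.003,-0.000,0.000,-143,11,111,255],15.825 [0.5991 0.161  0.3314] [-179.8   -0.   115. ] [-0.3 -0.9  0. ]
```

Request:
arm_command:
  plan:
    - [0,0,0,-50,4,0,255]
    - [0,0,0,-100,8,0,255]
    - [0,0,0,-143,11,0,255]
    - [0,0,0,-143,11,0,255]
    - [0,0,0,-143,11,50,255]
    - [0,0,0,-143,11,90,255]
    - [0,0,0,-143,11,112,255]
    - [0,0,0,-143,11,112,255]
    - [0,0,0,-143,11,112,255]

```text
time: 16.95
position: [0.6693, 0.036, 0.2237]
tcp_rot: [179.8, 0.1, 115.0]
force: [0.4, 0.5, -0.5]
grip_width: -0.0001
```

Run:
```python
from g import *
for _ in range(5): env.read_camera("side");print(env.get_obs()["position"].round(4))
rows([lev(25,.03)]+[lev(p) for p in range(25,-49,-4)])
```

```text
[0.6696 0.036  0.2241]
[0.6698 0.036  0.224 ]
[0.6698 0.0359 0.2236]
[0.6698 0.0359 0.2232]
[0.6697 0.0359 0.2227]
[0.002,0.001,-0.000,-20,-0,3,255],[0.002,0.001,-0.000,-30,-0,3,255],[0.002,0.001,0.070,-36,1,3,255],[0.002,0.001,0.139,-42,2,3,255],[0.002,0.001,0.209,-48,2,3,255],[0.002,0.001,0.279,-54,2,3,255],[0.002,0.001,0.349,-60,2,3,255],[0.002,0.000,0.419,-66,1,3,255],[0.002,0.000,0.488,-72,-1,3,255],[0.002,0.000,0.558,-78,-2,3,255],[0.002,0.000,0.628,-83,-5,3,255],[0.002,0.000,0.698,-89,-7,3,255],[0.002,0.000,0.768,-94,-10,3,255],[0.002,0.000,0.837,-99,-13,3,255],[0.002,-0.000,0.907,-104,-17,3,255],[0.002,-0.000,0.977,-109,-21,3,255],[0.002,-0.000,1.047,-113,-25,3,255],[0.002,-0.000,1.117,-117,-30,3,255],[0.002,-0.000,1.187,-121,-35,3,255],[0.002,-0.000,1.256,-124,-40,3,255],17.2 [0.6697 0.0359 0.2227] [179.9   0.  115. ] [ 0.3 -0.4 -0.3]
```

Request:
arm_command:
  plan:
    - [0,0,0,-20,0,3,255]
    - [0,0,0,-28,0,3,255]
    - [0,0,0.07,-36,1,3,255]
    - [0,0,0.14,-42,2,3,255]
    - [0,0,0.21,-48,2,3,255]
    - [0,0,0.28,-54,2,3,255]
    - [0,0,0.35,-60,2,3,255]
    - [0,0,0.42,-66,1,3,255]
    - [0,0,0.49,-72,-1,3,255]
    - [0,0,0.56,-78,-2,3,255]
    - [0,0,0.63,-83,-5,3,255]
    - [0,0,0.7,-89,-7,3,255]
    - [0,0,0.77,-94,-10,3,255]
    - [0,0,0.84,-99,-13,3,255]
    - [0,0,0.91,-104,-17,3,255]
    - [0,0,0.98,-109,-21,3,255]
    - [0,0,1.05,-113,-25,3,255]
    - [0,0,1.117,-117,-30,3,255]
    - [0,0,1.117,-117,-30,3,255]

```text
time: 19.58
position: [0.6916, -0.084, 0.2179]
tcp_rot: [-180.0, 0.0, 50.9]
force: [0.3, -0.0, -0.6]
grip_width: -0.0001
```

Run:
```python
from g import *
for _ in range(6): env.read_camera("side");o=env.get_obs();print(o["position"].round(4),o["force"].round(1))
rows([lev(p) for p in range(-39,-64,-2)])
```

```text
[ 0.6916 -0.0836  0.218 ] [-0.8  0.1 -0.6]
[ 0.6916 -0.0833  0.218 ] [ 0.  -0.5  0.2]
[ 0.6916 -0.0831  0.2181] [ 0.6 -0.  -0. ]
[ 0.6916 -0.0829  0.2181] [0.1 0.1 0.7]
[ 0.6916 -0.0828  0.2182] [-0.4 -1.7  0.4]
[ 0.6916 -0.0828  0.2182] [-1.  -0.1 -0.1]
[-0.000,0.000,0.000,0,1,-2,255],[-0.000,0.000,0.035,-3,1,-2,255],[-0.000,0.000,0.070,-6,2,-2,255],[-0.000,0.000,0.105,-9,2,-2,255],[-0.000,0.000,0.140,-12,2,-2,255],[-0.000,0.000,0.175,-15,3,-2,255],[-0.000,0.000,0.210,-18,3,-2,255],[-0.000,0.000,0.245,-21,3,-2,255],[-0.000,0.000,0.280,-24,3,-2,255],[-0.000,0.000,0.315,-27,3,-2,255],[-0.000,0.000,0.349,-30,2,-2,255],[-0.000,0.000,0.384,-33,2,-2,255],[-0.000,0.000,0.419,-36,1,-2,255],19.875 [ 0.6916 -0.0828  0.2182] [-180.    0.   51.] [-1.  -0.1 -0.1]
```

Request:
arm_command:
  plan:
    - [0,0,0.035,-3,1,-1,255]
    - [0,0,0.07,-6,2,-1,255]
    - [0,0,0.105,-9,2,-1,255]
    - [0,0,0.12,-11,2,-1,255]
    - [0,0,0.12,-11,2,-1,255]

```text
time: 20.5
position: [0.686, -0.093, 0.2194]
tcp_rot: [180.0, 0.0, 44.1]
force: [1.0, 0.0, -0.1]
grip_width: -0.0001
```

Run:
```python
from g import *
for c in("side","top"): snap(c,c+"5")
L=[]
for _ in range(8): env.read_camera("side");o=env.get_obs();L.append(np.r_[o["position"],o["force"]])
print(np.mean(L,0).round(4))
q=onz("top",[236+433/4,168+123/4],.198)[:2]-AX;print("green dot",np.hypot(*q),np.degrees(np.arctan2(q[1],q[0])))
i=cv2.imread("pics/top5.png")[160:260,270:400];j=cv2.imread("pics/side5.png")[150:250,215:345]
cv2.imwrite("pics/c5.png",np.hstack([cv2.resize(x,(400,308),interpolation=cv2.INTER_CUBIC) for x in(i,j)]))
rows([lev(p) for p in range(-43,-64,-2)])
```

```text
[ 0.6861 -0.0927  0.2193  0.0952 -0.0624 -0.1113]
green dot 0.03014350956736129 -56.083985481372984
[-0.000,0.000,-0.050,5,-1,-1,255],[-0.000,0.000,-0.016,2,-0,-1,255],[-0.000,0.000,0.019,-1,1,-1,255],[-0.000,0.000,0.054,-4,1,-1,255],[-0.000,0.000,0.089,-7,2,-1,255],[-0.000,0.000,0.124,-10,2,-1,255],[-0.000,0.000,0.159,-13,2,-1,255],[-0.000,0.000,0.194,-16,2,-1,255],[-0.000,0.000,0.229,-19,3,-1,255],[-0.000,0.000,0.264,-22,2,-1,255],[-0.000,0.000,0.299,-25,2,-1,255],21.0 [ 0.6862 -0.0926  0.2193] [-180.     0.    44.1] [ 0.   0.4 -0.2]
```

View pics/c5.png

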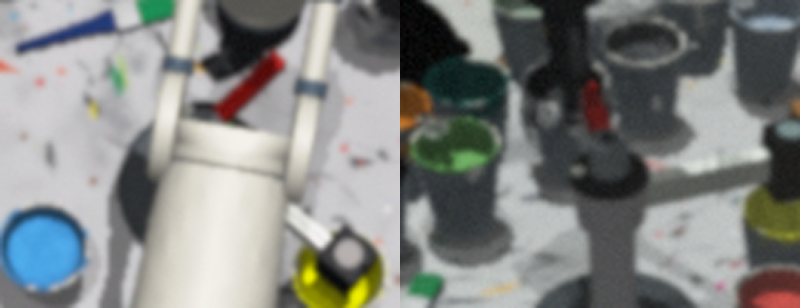

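The lever is following the finger and is at about -45°. The green dot lies at about -56°, so I'll go on toward the stop in small steps, watching the force.

Request:
arm_command:
  plan:
    - [0,0,0.03,-2,1,0,255]
    - [0,0,0.054,-4,1,0,255]
    - [0,0,0.07,-6,1,0,255]
    - [0,0,0.09,-8,2,0,255]
    - [0,0,0.12,-10,2,0,255]
    - [0,0,0.14,-12,2,0,255]
    - [0,0,0.14,-12,2,0,255]

```text
time: 21.88
position: [0.6804, -0.1015, 0.2194]
tcp_rot: [179.9, -0.2, 36.1]
force: [7.1, 4.3, -1.4]
grip_width: -0.0001
```

```bash
cat > f.py <<'E'
from g import *
L=[]
for _ in range(8): env.read_camera("top");o=env.get_obs();L.append(np.r_[o["position"],o["force"]])
print(np.mean(L,0).round(4),o["tcp_rot"])
rows([lev(p) for p in range(-53,-64,-1)])
E
python3 f.py
```

```text
[ 0.6804 -0.1015  0.2194  7.538   3.3492 -1.3669] [179.93112317  -0.21458528  36.11862456]
[0.001,-0.004,-0.015,1,-0,-1,255],[0.001,-0.004,0.002,-1,-0,-1,255],[0.001,-0.004,0.020,-2,0,-1,255],[0.001,-0.004,0.037,-4,1,-1,255],[0.001,-0.004,0.054,-5,1,-1,255],[0.001,-0.004,0.072,-7,1,-1,255],[0.001,-0.004,0.089,-8,1,-1,255],[0.001,-0.004,0.107,-10,2,-1,255],[0.001,-0.004,0.124,-11,2,-1,255],[0.001,-0.004,0.142,-13,2,-1,255],[0.001,-0.004,0.159,-14,2,-1,255],22.275 [ 0.6804 -0.1015  0.2194] [179.9  -0.2  36.1] [ 7.4  3.6 -1.8]
```

There's an 8 N reaction opposing the push, well above friction, so this is likely the stop. I'll press 1 mm further to confirm.

Request:
arm_command:
  plan:
    - [0,0,0,-1,0,0,255]
    - [0,0,0,-1,0,0,255]

```text
time: 22.52
position: [0.6803, -0.1015, 0.2194]
tcp_rot: [179.9, -0.3, 36.2]
force: [10.7, 5.4, -2.1]
grip_width: -0.0
```

```bash
python3 f.py
```

```text
[ 0.6803 -0.1015  0.2195 10.9351  4.7863 -1.6773] [179.89949223  -0.31931385  36.16170961]
[0.002,-0.006,-0.015,1,-0,-1,255],[0.002,-0.006,0.003,-1,0,-1,255],[0.002,-0.006,0.020,-2,0,-1,255],[0.002,-0.006,0.038,-4,1,-1,255],[0.002,-0.006,0.055,-5,1,-1,255],[0.002,-0.006,0.073,-7,1,-1,255],[0.002,-0.006,0.090,-8,1,-1,255],[0.001,-0.006,0.108,-10,2,-1,255],[0.001,-0.006,0.125,-11,2,-1,255],[0.001,-0.006,0.142,-13,2,-1,255],[0.001,-0.006,0.160,-14,2,-1,255],22.925 [ 0.6803 -0.1015  0.2194] [179.9  -0.3  36.2] [10.7  5.  -1.3]
```

The force rose and the finger didn't move, so the lever is at the stop. I'll retreat and check.

Request:
arm_command:
  plan:
    - [0,0,0,10,0,0,255]
    - [0,0,0,35,0,0,255]
    - [0,0,0,35,0,0,255]
    - [0,0,0,35,0,-50,255]
    - [0,0,0,35,0,-112,255]
    - [0,0,0,35,0,-112,255]
    - [0,0,0,55,-70,-112,255]
    - [0,0,0,75,-130,-112,255]
    - [0,0,0,95,-190,-112,255]
    - [0,0,0,105,-240,-112,255]
    - [0,0,0,113,-291,-112,255]
    - [0,0,0,113,-291,-112,255]
    - [0,0,0,113,-291,-112,255]

```text
time: 24.55
position: [0.598, 0.1979, 0.3309]
tcp_rot: [180.0, 0.1, 36.1]
force: [-0.3, -0.2, 0.6]
grip_width: -0.0001
```

```bash
python3 a.py 6; python3 m.py 7 50 | head -20
python3 - <<'E'
from h import *
for n in["cup_blue","cup_red","jar_orange","jar_black","squeegee","tape_roll"]:print(n,see("top",n)[:1])
E
```

```text
[ 2  2  9  9 69] [383. 242.] 0.17390070176297925 head phi 49.983910751113626
cup 0.76 448.0 (array([ 0.4993, -0.1768]), np.float64(0.468))
lever [342 181  22  20 133] 0.05939859528666838 dir deg -52.675918131305856
top swing_arm 0.76 (np.float32(633.0), array([234.9, 369.6]))
  fixed axis (array([0.8694]), np.float64(0.16))
top cup_yellow 0.65 (np.float32(457.0), array([252. , 378.9]))
top lock_lever 0.91 (np.float32(339.0), array([195.1, 344.9]))
side swing_arm 0.87 (np.float32(1170.0), array([207.5, 318.5]))
  fixed axis (array([0.8967]), np.float64(0.309))
side cup_yellow 0.75 (np.float32(639.0), array([224.3, 340.3]))
side lock_lever 0.55 (np.float32(337.0), array([193.9, 281.8]))
cup_blue [(0.84, array([0.5383, 0.1042, 0.0717]))]
cup_red [(0.63, array([ 0.4503, -0.0689,  0.0767]))]
jar_orange [(0.55, array([0.4048, 0.3614, 0.0452]))]
jar_black [(0.54, array([0.4981, 0.403 , 0.0545]))]
squeegee [(0.74, array([ 0.5235, -0.4279,  0.0277]))]
tape_roll [(0.63, array([ 0.3466, -0.3679,  0.0202]))]
```

View pics/m7.png

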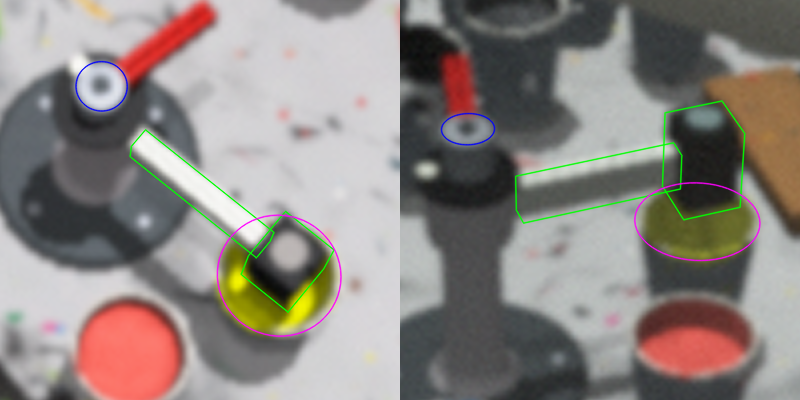

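The head is centred over the yellow cup. The lever now covers the green dot and the white dot is showing, and nothing else has moved. Handing in.

```bash
python3 -c "
from h import *
print(env.close_job())"
```

```text
the job is handed in; nothing more can be done
None
```

The head is over the yellow cup and the lock lever is at its green-dot stop. I handed the job in at about 25 s of the 64 s allowed. I pushed the white arm anticlockwise with the shut fingertips, nudged it about 1° more after measuring, backed off, and then pushed the red lever across.

**Head over the cup:** the last top picture puts the arm at 50.0°, and the yellow cup lies at about 50.4°, so the head is about 1–2 mm off the middle. The arm read the same before and after the lever push.

**Lever at its stop:** the reaction rose from 8 N to 12 N while the finger stayed still. The lever now covers the green dot and the white dot is uncovered. The picture puts it at about -53°; my rough reading of the dot was -56°.

**Other things on the table:** the blue and red cups, jars, squeegee and tape roll all read within about 4 mm of their starting positions, which is the detector's accuracy. The yellow cup still fills its original outline. The robot was clear of everything.

**Checks that disagreed:** the looser whole-arm fits gave 49.8° (top) and 51.4° (side). The final yellow-cup mask fits were poor because the head hides part of the cup, so I used the fit made before the push.

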